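Load the sauce warmer and click its sunk thermostat knob to hold

ROBOT

A 7-joint arm with a two-finger parallel gripper is mounted at the origin on the work surface; the furniture and walls round the work are solid. World frame = base frame: x ahead of the robot, y to its left, z up, the work surface at z = 0. Lengths are in m, angles in rad, forces in N, time in s.
With the tool pointing down it reaches from about 0.4 to 0.75 m from the base axis. Payload 19.5 kg.
Tool frame: the origin (TCP) lies where the fingers leave the gripper's body, on its centre line; the fingertips stand 73 mm ahead of it and the grasp point (between the pads) lies 54 mm ahead of it; z points along the fingers, y is the line along which they close (so a half turn about z gives the same grasp; the last joint's range is limited). The gripper opens to 85 mm and grips with 20 to 120 N. Pads are 22 mm wide; open, the fingers measure 114 mm over their backs; the gripper's body (76 mm by 85 mm) begins 54 mm behind the grasp point. The pads swing forward as they close: fully open they stand 13 mm farther back than shut.
Start: joints at [1.256, 0.707, -0.028, 1.485, 0.022, 0.951, -0.075], TCP at [0.155, -0.554, 0.304] pointing down, gripper open.
Joint ranges: [-2.71, 2.71], [-0.32, 2.16], [-1.57, 1.52], [0, 2.45], [-1.46, 4.6], [0, 2.02], [-2.83, 2.83]. Speed limits (rad/s): [1.89, 1.89, 2.57, 2.57, 3.01, 3.01, 3.01].

INTERFACE

Orientations are given as a unit quaternion [x, y, z, w].
In Python, from plant import robot gives the robot as it stands. The module is installed in compiled form; this text tells all that it offers.
- The arm moves only by the tool jog_arm, never from a script. Its argument "steps" is text: rows parted by semicolons, each of 5 numbers parted by spaces: the shift along the world's x, y, z in mm, then the turn about the world's z in degrees, then the closure, from -1 (fully open) to 1 (shut), so that 0 is half open. A call has 1 to 5 rows; each row shifts and turns the commanded pose from where the row before left it; what a row does not reach is not made up. A row lasts 1/10 s, in which the tool goes at most 50 mm and 8.59 degrees, less where a joint would pass 70% of its speed; a pose out of reach is approached as far as the arm can. A call with a gripper value outside its range is refused whole. The fingers move at their own pace and stop on an object; "newtons" is the grip in N (left out, the last holds). Time passes only in rows, so rows that do not move let the fingers close. It gives the time, the measured TCP pose, the force and the opening at its end, in the units of the state.
- robot.read_state(): the state, without advancing time (a new reading comes with each control period).
- robot.get_image(name): name is "scene" or "top" or "wrist"; returns a dict with "color" (480x640x3 uint8, red, green, blue), "fovy" (degrees; the focal length in pixels is half the picture's height over the tangent of half this angle, whatever the lens; pixels are square), "cx", "cy" (the principal point, pixels), "R" (3x3) and "t" (3): a world point X has camera coordinates R X + t. Camera axes: x right, y down, z forward; pixel columns grow to the right and rows downward; lengths in m; the calibration is good to about 2 mm. A picture is of the moment at which its call begins. There is no depth.
- robot.close_job(): hands the job in, once; it reports no verdict.
Trained networks look in the newest picture that a camera, given by its name, has taken for a name from the list of things; names that differ only in an ending like _2 or _b are one class to them, and where a whole thing is asked for, a point or a joint stands for the part that bears it (a point fixed in the world has none). Each returns a list of dicts, best first, with "p" (0 to 1); they miss things now and then, are a little off and sometimes report something else, mostly with a low value. They report only what shows in the picture. A call takes as long as a camera call.
- robot.boxes_of(camera, query): "bbox" ([left, top, right, bottom] in pixels, round what is visible of it).
- robot.masks_of(camera, query): "region" (480x640 bool, what is visible of it) and "bbox" ([left, top, right, bottom] in pixels, round what is visible of it).
The state is a dict: "clock": time; "joint_positions": joint angles; "qvel": joint speeds; "joint_efforts": joint torques, N m; "eef_pos": TCP position; "orientation": TCP orientation; "contact_force": force on the tool from outside, world axes, zero at the start; "torque": the same for the moment, N m; "width": finger opening in m.
Only numpy, scipy, OpenCV 4.12 (cv2) and the standard library are available. Lean on these libraries where they do the work, as an engineer would, in place of code of your own. Each camera call takes 0.05 s, during which the arm holds its last target. There are 200 camera calls.

TASK

Set the ramekin of red sauce into the empty seat of the steel warmer without spilling it, so that it stands level on the bottom of the seat. Then reach through the guard ring, gently push the sunk knob in to free it and turn it clockwise from off until it springs fully back up in its hold notch, which you must find by feel in the green sector: do not ram the knob or the guard, do not wrench the knob when it is locked, and do not let it run on into the red boil sector. Leave the spare ramekin, the ramekin already in the warmer and the tin, jar and mill beside it where they stand.

Things in the scene. Friction and masses are not known exactly. Their poses are not given: they have to be found in the camera images.
- warmer: fixed stainless two-pot sauce warmer, a bar 136 mm deep (its x) by 364 mm long (its y), flat deck 95 mm above the table; origin on the table under its centre, x to its back, y to its left, z up. Two round seats at y = +125 mm (empty) and +20 mm (taken by a white ramekin); round control pocket 103 mm wide at x = 0, y = -110 mm, its floor 40 mm below the deck
- empty_seat (a point): centre of the floor of the empty round seat, 77 mm above the table; the seat is 75 mm wide and 18 mm deep with a 2 mm chamfer, so a seated ramekin stands 24 mm proud of the deck
- guard: polished steel guard ring fixed over the control pocket on four posts: opening 92 mm wide, 118 mm wide outside, its top 16 mm above the deck (111 mm above the table); origin on the knob's axis at deck height. Wide-open fingers may not fit through
- control_plate (a joint): dark round steel plate that forms the pocket's floor and carries knob and thermostat; a locked knob that is wrenched twists it, clockwise positive, 0 at rest, springing back, 6 N m per rad: 0.24 N m moves it 0.04 rad. At 0.08 rad (0.48 N m) it is torn from its clips
- knob: black knob sunk under the guard: bar grip 50 mm long (its x), 14 mm thick (its y), rising 26 mm above a round skirt 58 mm wide; origin on the upright axis at the top of the skirt (22 mm below the deck at rest), z up. A spring holds it up: 4 N starts it down, 13 N at 6 mm, 20 N at 10.5 mm; pushed deeper it bends the switch under it. Turns clockwise seen from above, drag under 0.1 N m
- pointer_tip (a point): end of the knob's white pointer line, on top of the bar, 25 mm from the axis along the knob's +x and 26 mm above the skirt. Angles are counted clockwise from above, 0 at off, where the pointer looks along the warmer's +x
- off_mark (a point): white off mark on top of the guard ring, 52 mm from the knob's axis along the warmer's +x. At off the knob is locked until it is pushed down 6 mm; a few degrees on, its lug runs under a plate that keeps it about 6 mm down (let go, it stays down) until the hold notch
- hold_sector (a point): middle (64 degrees) of the green sector on the guard ring. The hold notch lies anywhere from 46 to 82 degrees, unseen and different each time, and lets the lug in over about 5 degrees. A knob that nothing holds down (bar free to slide up between loose fingers) springs up 6 mm there and locks; one held down passes it unfelt
- boil_edge (a point): edge of the red boil sector on the guard ring, 97 degrees from off; the knob must not be turned as far as this
- ramekin_sauce: white fluted porcelain ramekin full of red sauce, 69 mm wide, 42 mm tall, nearly straight walls about 5 mm thick, 0.11 kg; origin at the centre of its underside. It stands on the table at the warmer's left
- ramekin_spare: like it but plain white inside, no red sauce, also on the table at the warmer's left; origin at the centre of its underside; not needed
- ramekin_mate: white ramekin standing in the warmer's second seat, which stays there; origin at the centre of its underside
- tin: red tomato tin, 75 mm wide, 110 mm tall, right of the warmer; origin at the centre of its underside
- jar: spice jar with black lid, 65 mm wide, 94 mm tall, right of the warmer; origin at the centre of its underside
- mill: wooden pepper mill, 58 mm wide, 170 mm tall, right of the warmer; origin at the centre of its underside

How it is judged:
By the outcome, as a careful person would: the job done as asked, in the order asked, and still so for the second after the job is handed in, with the robot touching nothing.
It also fails if it takes over 72 s, if anything falls off the work surface, if the arm or the gripper's body presses on something with over 40 N, if the wrist force passes 120 N, or if a joint passes its speed limit or range.

## Working session

There is one attempt and no reset: what is moved stays moved. The work goes in short steps, Python scripts to look and compute and a tool call to move; the robot and the scene stay as the last step left them, time stands still between calls to the robot, and variables do not carry over. Pictures are saved under pics/ and viewed, on a budget of 15 in all, crops included, one or two more only if the job needs it, and the job is handed in when it is done.

Besides the shell and the picture viewer there is one more tool, called after "Request:" in YAML: its name, and indented under it one key for each argument. jog_arm: Moves the arm, as the interface text tells. Its arguments: {"type":"object","properties":{"steps":{"type":"string"},"newtons":{"type":"number"}},"required":["steps"]}

```bash
mkdir -p pics
cat > h.py <<'E'
from plant import robot
import numpy as np, cv2
def img(n): return robot.get_image(n)
def K(d):
    f=240/np.tan(np.radians(d['fovy'])/2); return f
def ray(d,u,v):
    f=K(d); R=np.array(d['R']); t=np.array(d['t'])
    return -R.T@t, R.T@np.array([(u-d['cx'])/f,(v-d['cy'])/f,1])
def onz(d,u,v,z):
    c,r=ray(d,u,v); return c+r*(z-c[2])/r[2]
def proj(d,X):
    p=np.array(d['R'])@np.array(X)+np.array(d['t']); f=K(d)
    return np.array([d['cx']+f*p[0]/p[2],d['cy']+f*p[1]/p[2]])
def save(d,n): cv2.imwrite('pics/'+n,d['color'][:,:,::-1])
E
python3 - <<'E'
from h import *
s=robot.read_state(); print({k:np.round(v,3) for k,v in s.items()})
ds={}
for n in ('top','scene'):
    d=img(n); save(d,n+'1.png'); ds[n]=d; print(n,d['fovy'],np.round(onz(d,d['cx'],d['cy'],0),3),np.round(ray(d,0,0)[0],3))
    for q in ['warmer','empty_seat','guard','knob','pointer_tip','off_mark','hold_sector','boil_edge','ramekin_sauce','ramekin_spare','ramekin_mate','tin','jar','mill']:
        for b in robot.boxes_of(n,q)[:2]: print(q,round(b['p'],2),np.round(b['bbox'],1))
E
```

```text
{'clock': np.float64(0.0), 'joint_positions': array([ 1.256,  0.707, -0.028,  1.485,  0.022,  0.951, -0.076]), 'qvel': array([ 0.001, -0.   , -0.   , -0.   , -0.   , -0.001, -0.001]), 'joint_efforts': array([ 0.0000e+00, -8.8321e+01,  1.2350e+00, -2.3617e+01,  1.7000e-02,
        6.0000e-03,  0.0000e+00]), 'eef_pos': array([ 0.155, -0.554,  0.303]), 'orientation': array([ 0.991,  0.136, -0.   , -0.001]), 'contact_force': array([-0.409, -0.745, -0.758]), 'torque': array([ 0.023, -0.029,  0.044]), 'width': np.float64(0.085)}
top 56.24454064831797 [ 0.492 -0.142  0.   ] [ 0.452 -0.145  1.016]
warmer 0.92 [256.7 205.  434.1 290.6]
empty_seat 0.75 [256.6 206.7 439.3 289.2]
guard 0.7 [372.  212.4 431.7 274.5]
guard 0.43 [319.2 231.3 355.8 267.7]
knob 0.57 [384.8 225.9 414.1 255.6]
pointer_tip 0.64 [445.8 182.1 493.2 218.5]
pointer_tip 0.63 [384.2 228.  412.2 259.4]
off_mark 0.6 [368.4 214.2 428.5 270.8]
hold_sector 0.84 [371.4 213.6 426.8 272.3]
hold_sector 0.72 [376.6 220.9 419.4 268.5]
boil_edge 0.7 [371.  214.1 427.8 273.7]
ramekin_sauce 0.58 [183.9 263.1 215.5 296.7]
ramekin_spare 0.91
[... 298 characters left out ...]
46 0.344 0.892]
warmer 0.7 [233.4 168.2 406.  332.6]
empty_seat 0.9 [234.2 166.7 404.8 330.3]
guard 0.8 [328.4 173.2 390.3 221.4]
knob 0.56 [341.1 192.  371.6 220.8]
pointer_tip 0.94 [342.1 196.5 371.3 217.2]
pointer_tip 0.36 [302.4 217.  339.7 251.1]
off_mark 0.71 [325.  175.3 386.5 223.4]
hold_sector 0.73 [328.3 172.6 391.  217.6]
boil_edge 0.55 [327.6 174.5 391.5 221.8]
boil_edge 0.23 [300.8 215.  340.9 252.8]
ramekin_sauce 0.96 [204.3 361.7 247.1 408.6]
ramekin_spare 0.85 [152.3 316.4 194.1 363.3]
ramekin_mate 0.72 [382.4 146.2 421.2 206.2]
ramekin_mate 0.66 [303.2 217.4 339.2 254.6]
tin 0.67 [381.5 148.  421.6 205.2]
jar 0.81 [415.2 171.9 448.7 221.2]
mill 0.96 [356.4 112.1 386.8 180.5]
```

Run:
```python
from h import *
d=img('top'); c=d['color'][150:330,150:520]; cv2.imwrite('pics/topc.png',cv2.resize(c,None,fx=2.16,fy=2.16,interpolation=cv2.INTER_CUBIC)[:,:,::-1])
d2=img('scene'); c=d2['color'][100:430,130:470]; cv2.imwrite('pics/scc.png',cv2.resize(c,None,fx=1.75,fy=1.75,interpolation=cv2.INTER_CUBIC)[:,:,::-1])
print(np.round(d['R'],3))
```

```text
[[-0.024 -1.    -0.004]
 [-0.999  0.024 -0.04 ]
 [ 0.04   0.003 -0.999]]
```

View pics/topc.png

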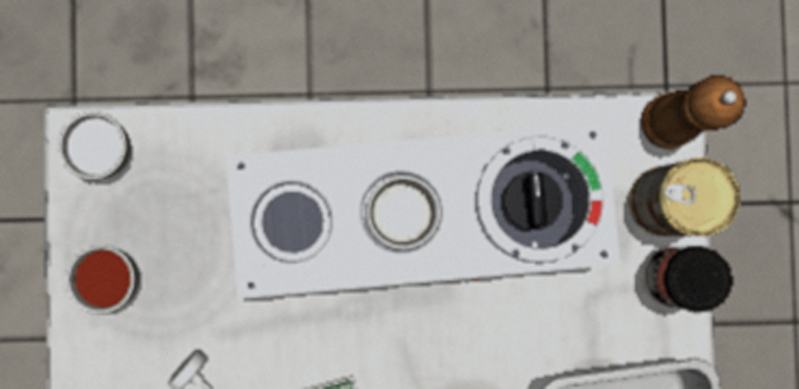

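View pics/scc.png

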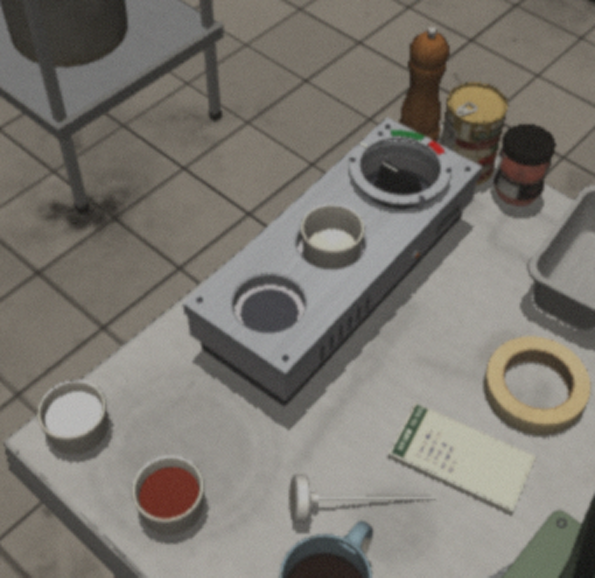

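The top view shows the sauce ramekin at crop (103,280), the spare at (97,148) and the empty seat at (291,222). The mate is at (402,211) and the guard and knob at (540,199). The pointer looks up (world +x), and the four deck screws are visible. The scene view agrees.

Run:
```python
from h import *
d=img('top'); f=lambda u,v,z: onz(d,u/2.16+150-.25,v/2.16+150-.25,z)
sc=[f(*p,.095)[:2] for p in [(241,166),(251,285),(604,254),(592,134)]]
c=np.mean(sc,0); l=(sc[0]+sc[1]-sc[2]-sc[3])/2; yaw=np.arctan2(-l[0],l[1]); print('c',c.round(4),'len',np.hypot(*l),'yaw',np.degrees(yaw))
R=np.array([[np.cos(yaw),-np.sin(yaw)],[np.sin(yaw),np.cos(yaw)]])
for n,p,z in [('seat',(0,.125),.095),('mate',(0,.02),.119),('knob',(0,-.11),.111)]: print(n,(c+R@p).round(4))
print('seat rim',f(291,222,.095).round(4),'mate',f(402,211,.119).round(4),'guard',f(540,199,.111).round(4))
g=d['color']; 
for q,z in [('ramekin_sauce',.042),('ramekin_spare',.042),('ramekin_mate',.119)]:
    print(q)
    for n in ('top','scene'):
        dd=d if n=='top' else img(n)
        for m in robot.masks_of(n,q)[:1]:
            b=m['bbox'];print(n,round(m['p'],2),np.round(b),onz(dd,(b[0]+b[2])/2,(b[1]+b[3])/2,z*.9).round(4))
# red sauce blob
r=(g[:,:,0].astype(int)>g[:,:,1]+60)&(g[:,:,0].astype(int)>g[:,:,2]+60); r[:,260:]=0
ys,xs=np.nonzero(r); print('red',len(xs),onz(d,xs.mean(),ys.mean(),.036).round(4))
d2=img('scene'); g=d2['color']; r=(g[:,:,0].astype(int)>g[:,:,1]+60)&(g[:,:,0].astype(int)>g[:,:,2]+60); r[:340]=0;r[:,260:]=0
ys,xs=np.nonzero(r); print('red sc',len(xs),onz(d2,xs.mean(),ys.mean(),.036).round(4))
```

```text
c [ 0.4753 -0.2039] len 0.3356379442568068 yaw 3.728338955325528
seat [ 0.4671 -0.0792]
mate [ 0.474 -0.184]
knob [ 0.4824 -0.3137]
seat rim [ 0.4665 -0.0793  0.095 ] mate [ 0.4738 -0.1839  0.119 ] guard [ 0.4821 -0.3133  0.111 ]
ramekin_sauce
top 0.74 [181. 265. 217. 296.] [0.4117 0.1121 0.0378]
scene 0.7 [203. 364. 247. 405.] [0.4085 0.1286 0.0378]
ramekin_spare
top 0.9 [174. 200. 211. 232.] [0.5526 0.1241 0.0378]
scene 0.89 [150. 317. 193. 364.] [0.5402 0.1343 0.0378]
ramekin_mate
top 0.65 [320. 232. 357. 268.] [ 0.469  -0.1903  0.1071]
scene 0.74 [300. 214. 337. 252.] [ 0.4753 -0.1808  0.1071]
red 7654 [0.3635 0.0853 0.036 ]
red sc 128 [0.414  0.1197 0.036 ]
```

Request:
jog_arm:
  steps: "38 29 0 -2 -1;38 29 0 -2 -1;38 29 0 -2 -1;38 29 0 -2 -1;38 29 0 -2 -1"
  newtons: 30

```text
clock: 2.65
eef_pos: [0.3463, -0.4074, 0.304]
orientation: [0.999, 0.048, 0.0, 0.0]
contact_force: [1.6, 0.1, -0.3]
width: 0.0857
```

Request:
jog_arm:
  steps: "35 40 0 -2 -1;30 40 0 0 -1;0 40 0 0 -1;0 40 0 0 -1;0 40 0 0 -1"

```text
clock: 3.15
eef_pos: [0.4077, -0.2095, 0.3039]
orientation: [0.999, 0.032, 0.0, -0.0]
contact_force: [1.2, 0.7, 0.7]
width: 0.0851
```

Request:
jog_arm:
  steps: "0 40 0 0 -1;0 40 0 0 -1;0 40 0 0 -1;0 40 0 0 -1;0 40 0 0 -1"

```text
clock: 3.65
eef_pos: [0.4077, -0.0095, 0.304]
orientation: [1.0, 0.032, 0.0, -0.0]
contact_force: [1.4, -0.2, -0.4]
width: 0.0852
```

Request:
jog_arm:
  steps: "0 42 -10 0 -1;0 42 -10 0 -1;0 42 -10 0 -1;0 0 0 0 -1"

```text
clock: 4.05
eef_pos: [0.4072, 0.1198, 0.2728]
orientation: [0.999, 0.035, -0.001, -0.001]
contact_force: [-0.2, -0.6, 0.1]
width: 0.0853
```

```bash
cat >> h.py <<'E'
def ell(d,cond,box):
    g=d['color'].astype(int); m=cond(g).astype(np.uint8); x0,y0,x1,y1=box
    z=np.zeros_like(m); z[y0:y1,x0:x1]=m[y0:y1,x0:x1]
    n,l,s,c=cv2.connectedComponentsWithStats(z); k=1+np.argmax(s[1:,4]); return s[k],c[k],l==k
red=lambda g:(g[:,:,0]>g[:,:,1]+50)&(g[:,:,0]>g[:,:,2]+50)
E
python3 - <<'E'
from h import *
s=robot.read_state(); print(s['eef_pos'].round(4),s['orientation'].round(3),s['clock'])
d=img('wrist'); save(d,'w1.png'); print(d['fovy'],d['cx'],d['cy'],np.round(ray(d,0,0)[0],3),np.round(onz(d,d['cx'],d['cy'],0),3))
st,c,m=ell(d,red,(0,0,640,480)); print(st,c,onz(d,*c,.036).round(4), onz(d,st[0]+st[2]/2,st[1]+st[3]/2,.036).round(4))
t=img('top'); st,c,m=ell(t,red,(140,200,260,320)); print('top',st,onz(t,*c,.036).round(4))
for b in robot.boxes_of('wrist','ramekin_sauce'): print(b)
E
```

```text
[0.4072 0.1198 0.2728] [ 0.999  0.035 -0.001 -0.001] 4.05
58.330271739929024 317.36579465994123 236.81270785106904 [0.489 0.126 0.343] [0.373 0.118 0.   ]
[ 281  157   77   59 2293] [322.60052333 179.34191016] [0.4291 0.1177 0.036 ] [0.4237 0.1196 0.036 ]
top [185 266  25  18 247] [0.4269 0.1155 0.036 ]
{'bbox': [269.3, 145.8, 367.5, 242.8], 'p': 0.81}
```

View pics/w1.png

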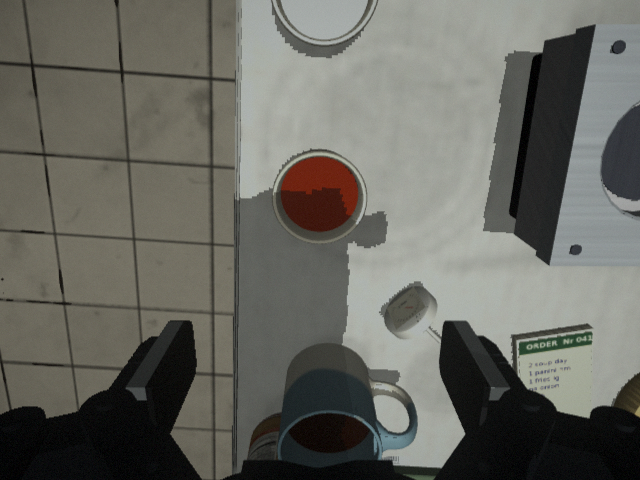

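The wrist view shows the ramekin's rim centred at about (320.5,196), 94 px wide, with part of the sauce in shadow. A mug lies toward the robot at about (330,430), so I'll check its clearance.

Run:
```python
from h import *
d=img('wrist'); g=cv2.cvtColor(d['color'],cv2.COLOR_RGB2GRAY)
def rim(d,X,r,z):
    # refine circle at height z radius r: maximise mean radial gradient contrast
    from scipy.optimize import minimize
    L=cv2.GaussianBlur(cv2.cvtColor(d['color'],cv2.COLOR_RGB2GRAY),(3,3),0).astype(np.float32)
    G=cv2.magnitude(cv2.Sobel(L,5,1,0),cv2.Sobel(L,5,0,1)); a=np.linspace(0,2*np.pi,180)
    best=None
    for dx in np.arange(-.012,.0121,.001):
        for dy in np.arange(-.012,.0121,.001):
            for rr in np.arange(r-.002,r+.0021,.001):
                P=np.array([proj(d,[X[0]+dx+rr*np.cos(t),X[1]+dy+rr*np.sin(t),z]) for t in a[::3]],np.float32)
                v=np.minimum(cv2.remap(G,P[:,0],P[:,1],1),150).mean()
                if best is None or v>best[0]: best=(v,X[0]+dx,X[1]+dy,rr)
    return np.round(best,4)
c=onz(d,320.5,195.5,.042);print(c, rim(d,c,.0345,.042))
t=img('top'); c=onz(t,103/2.16+149.75,280/2.16+149.75,.042); print('top',c, rim(t,c,.0345,.042))
for u,v in [(285,430),(373,430),(330,410),(330,455),(330,345)]: print('mug',onz(d,u,v,.09).round(3))
s=img('scene'); print('mug scene',onz(s,316,420,.09).round(3), onz(s,279/1.75+130,570/1.75+100,.09).round(3),onz(s,371/1.75+130,555/1.75+100,.09).round(3))
```

```text
[0.41924491 0.1128205  0.042     ] [1.150096e+02 4.172000e-01 1.198000e-01 3.250000e-02]
top [0.41376764 0.11427583 0.042     ] [1.3653e+02 4.0980e-01 1.2130e-01 3.3500e-02]
mug [0.253 0.128 0.09 ]
mug [0.257 0.064 0.09 ]
mug [0.273 0.097 0.09 ]
mug [0.231 0.094 0.09 ]
mug [0.327 0.101 0.09 ]
mug scene [0.244 0.089 0.09 ] [0.268 0.122 0.09 ] [0.218 0.059 0.09 ]
```

Run:
```python
from h import *
for n in ('wrist','top','scene'):
    for i in range(3):
        d=img(n); print(n,onz(d,320.5,195.5,.042).round(4),ray(d,0,0)[0].round(4),round(d['cx'],2),round(d['cy'],2),round(d['fovy'],3),robot.read_state()['eef_pos'].round(4))
```

```text
wrist [0.4195 0.1123 0.042 ] [0.4901 0.1193 0.3444] 317.37 236.81 58.33 [0.408  0.1141 0.2741]
wrist [0.4194 0.1124 0.042 ] [0.49   0.1194 0.3444] 317.37 236.81 58.33 [0.408  0.1142 0.2741]
wrist [0.4194 0.1125 0.042 ] [0.49   0.1195 0.3443] 317.37 236.81 58.33 [0.408  0.1143 0.274 ]
top [ 0.5897 -0.1567  0.042 ] [ 0.4518 -0.1455  1.0162] 315.12 241.08 56.245 [0.408  0.1145 0.274 ]
top [ 0.5897 -0.1567  0.042 ] [ 0.4518 -0.1455  1.0162] 315.12 241.08 56.245 [0.4079 0.1146 0.274 ]
top [ 0.5897 -0.1567  0.042 ] [ 0.4518 -0.1455  1.0162] 315.12 241.08 56.245 [0.4079 0.1147 0.2739]
scene [ 0.5793 -0.3081  0.042 ] [0.0464 0.3439 0.8922] 310.53 247.37 47.173 [0.4079 0.1148 0.2739]
scene [ 0.5793 -0.3081  0.042 ] [0.0464 0.3439 0.8922] 310.53 247.37 47.173 [0.4079 0.1148 0.2739]
scene [ 0.5793 -0.3081  0.042 ] [0.0464 0.3439 0.8922] 310.53 247.37 47.173 [0.4078 0.1148 0.2739]
```

Request:
jog_arm:
  steps: "8 3 -35 0 -1;0 0 -35 0 -1;0 0 0 0 -1;0 0 0 0 -1;0 0 0 0 -1"

```text
clock: 5.3
eef_pos: [0.4162, 0.118, 0.2053]
orientation: [0.999, 0.032, 0.001, -0.0]
contact_force: [0.0, 0.0, 0.6]
width: 0.0853
```

```bash
cat >> h.py <<'E'
def edges(d,X,r,z,sgn=1,w=8,n=120):
    """radial subpixel edge search about projected circle; strongest edge of bright-in(sgn=1)/dark-in(-1); returns lstsq circle on plane z"""
    from scipy.optimize import least_squares
    L=cv2.GaussianBlur(cv2.cvtColor(d['color'],cv2.COLOR_RGB2GRAY),(0,0),1).astype(np.float32)
    X=np.array(X[:2],float)
    for it in range(4):
        pts=[]
        for a in np.linspace(0,2*np.pi,n,endpoint=False):
            rr=np.arange(r-w*1e-3,r+w*1e-3,.0003)
            P=np.array([proj(d,[X[0]+q*np.cos(a),X[1]+q*np.sin(a),z]) for q in rr],np.float32)
            v=cv2.remap(L,P[:,:1].copy(),P[:,1:].copy(),1).ravel(); g=-sgn*np.gradient(v)
            k=np.argmax(g)
            if g[k]>1: pts.append((X[0]+rr[k]*np.cos(a),X[1]+rr[k]*np.sin(a)))
        p=np.array(pts)
        s=least_squares(lambda q:np.hypot(*(p-q[:2]).T)-q[2],[*X,r],loss='cauchy',f_scale=.0007)
        X=s.x[:2]; w=max(3,w*.7)
    return s.x.round(4),len(p),np.median(abs(np.hypot(*(p-s.x[:2]).T)-s.x[2])).round(5)
E
python3 - <<'E'
from h import *
s=robot.read_state(); print(s['eef_pos'].round(4),s['orientation'].round(4),s['clock'])
d=img('wrist'); save(d,'w2.png')
for b in robot.boxes_of('wrist','ramekin_sauce')[:1]: print(b)
b=b['bbox']; c=onz(d,(b[0]+b[2])/2,(b[1]+b[3])/2,.042); print(c)
print(edges(d,c,.0345,.042,1)); print(edges(d,[.415,.118],.0345,.042,1))
t=img('top'); print(edges(t,[.414,.116],.0345,.042,1)); print(edges(t,[.4665,-.0793],.0395,.095,-1),edges(t,[.4665,-.0793],.0375,.095,-1))
E
```

```text
[0.4162 0.118  0.2053] [ 9.995e-01  3.160e-02  8.000e-04 -3.000e-04] 5.3Traceback (most recent call last):
  File "<stdin>", line 5, in <module>
NameError: name 'b' is not defined
```

View pics/w2.png

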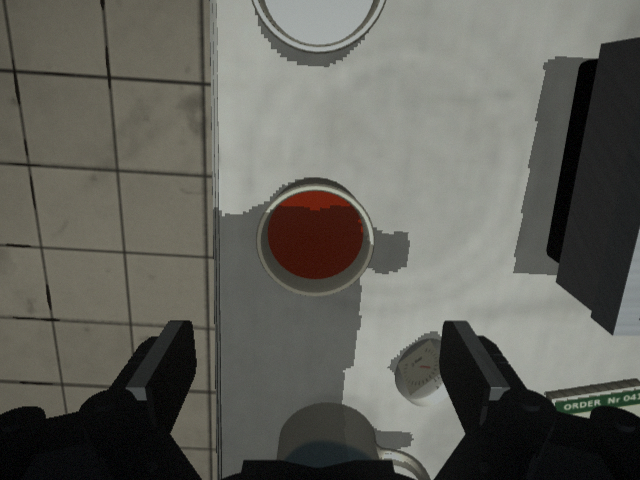

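The rim spans columns 257–374 and rows 183–297, centred at (315.5,240). The fingers' mid line is at column 317.

Run:
```python
from h import *
d=img('wrist')
c=onz(d,315.5,240,.042); print(c.round(4),(onz(d,374,240,.042)-onz(d,257,240,.042)).round(4),(onz(d,315,183,.042)-onz(d,315,297,.042)).round(4))
print(edges(d,c,.0345,.042,1))
t=img('top'); print(edges(t,[.414,.116],.0345,.042,1)); print(edges(t,[.4665,-.0793],.0395,.095,-1),edges(t,[.4665,-.0793],.0375,.095,-1))
print(robot.read_state()['eef_pos'].round(4))
```

```text
[0.4177 0.1192 0.042 ] [ 0.0043 -0.0671  0.    ] [0.0693 0.0043 0.    ]
(array([0.4158, 0.1194, 0.0335]), 116, np.float64(0.00019))
(array([0.4169, 0.113 , 0.0315]), 5, np.float64(0.0))
(array([ 0.4667, -0.0796,  0.04  ]), 120, np.float64(0.0004)) (array([ 0.4668, -0.0796,  0.04  ]), 117, np.float64(0.00035))
[0.4161 0.118  0.2048]
```

Request:
jog_arm:
  steps: "0 1 -25 0 -1;0 0 -25 0 -1;0 0 -25 0 -1;0 0 -25 0 -1;0 0 -15 0 -1"

```text
clock: 6.0
eef_pos: [0.4158, 0.1189, 0.0878]
orientation: [0.999, 0.032, -0.0, -0.0]
contact_force: [-0.1, -0.5, 1.6]
width: 0.0851
```

Request:
jog_arm:
  steps: "0 0 0 0 -1;0 0 0 0 0;0 0 0 0 1;0 0 0 0 1;0 0 0 0 1"
  newtons: 25

```text
clock: 6.5
eef_pos: [0.4161, 0.119, 0.0902]
orientation: [0.999, 0.032, 0.001, -0.0]
contact_force: [-1.2, -0.7, 6.8]
width: 0.0669
```

Request:
jog_arm:
  steps: "0 0 0 0 1;0 0 0 0 1;0 0 0 0 1"

```text
clock: 6.8
eef_pos: [0.4161, 0.119, 0.0902]
orientation: [0.999, 0.032, 0.001, -0.0]
contact_force: [-2.3, 0.4, 5.6]
width: 0.0673
```

Request:
jog_arm:
  steps: "0 0 2 0 1;0 0 6 0 1;0 0 12 0 1;0 0 18 0 1;0 0 22 0 1"

```text
clock: 7.3
eef_pos: [0.4157, 0.1189, 0.15]
orientation: [0.999, 0.032, -0.0, -0.0]
contact_force: [0.6, -0.2, 0.0]
width: 0.0667
```

Request:
jog_arm:
  steps: "0 -4 22 0 1;1 -8 18 0 1;2 -12 12 0 1;3 -16 6 0 1;4 -18 2 0 1"

```text
clock: 7.8
eef_pos: [0.4259, 0.0606, 0.2104]
orientation: [0.999, 0.032, 0.001, -0.0]
contact_force: [-0.1, -0.3, -1.7]
width: 0.0671
```

Request:
jog_arm:
  steps: "5 -20 0 0 1;5 -20 0 0 1;5 -20 0 0 1;5 -18 0 0 1;5 -15 0 0 1"

```text
clock: 8.3
eef_pos: [0.4509, -0.0332, 0.2097]
orientation: [1.0, 0.031, 0.0, 0.0]
contact_force: [0.4, 0.3, -1.6]
width: 0.0667
```

Request:
jog_arm:
  steps: "4 -12 0 0 1;4 -10 0 0 1;3 -8 0 0 1;3 -6 0 0 1;2 -5 0 0 1"

```text
clock: 8.8
eef_pos: [0.4671, -0.0733, 0.2089]
orientation: [0.999, 0.032, 0.0, -0.0]
contact_force: [0.1, 0.9, -0.3]
width: 0.0667
```

Request:
jog_arm:
  steps: "0 -3 0 0 1;0 0 0 0 1;0 0 0 0 1;0 0 0 0 1;0 0 0 0 1"

```text
clock: 9.3
eef_pos: [0.4668, -0.0759, 0.2089]
orientation: [0.999, 0.032, -0.0, -0.0]
contact_force: [-0.6, 0.6, -1.7]
width: 0.067
```

Run:
```python
from h import *
s=robot.read_state(); print(s['eef_pos'].round(4),s['orientation'].round(4),s['width'],s['clock'])
d=img('wrist'); save(d,'w3.png')
```

```text
[ 0.4668 -0.0759  0.2089] [ 9.995e-01  3.190e-02 -0.000e+00 -1.000e-04] 0.06699503483112412 9.3
```

View pics/w3.png

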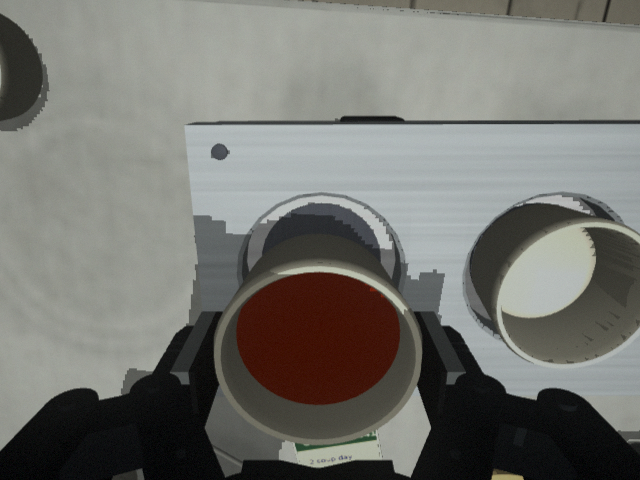

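The ramekin is held level with its rim spanning columns 215–422. The seat's far arc tops at (320,193) and spans columns 238–403. Next I fit both circles.

Run:
```python
from h import *
from scipy.optimize import least_squares
d=img('wrist'); s=robot.read_state(); print(s['eef_pos'].round(4))
z=.042+s['eef_pos'][2]-.0902
print('rim',z,onz(d,318.5,354,z).round(4),[onz(d,*p,z).round(4) for p in [(215,350),(422,350),(318,263),(318,445)]])
print(edges(d,onz(d,318.5,354,z),.0345,z,1,w=4))
# seat: hand points
for p in [(320,193),(238,262),(403,262)]: print(onz(d,*p,.095).round(4))
# mate rim edge & seat arc search over upper angles
L=cv2.GaussianBlur(cv2.cvtColor(d['color'],cv2.COLOR_RGB2GRAY),(0,0),.8).astype(np.float32)
X=np.array([.467,-.0796]);P=[]
for a in np.radians(np.arange(-50,61,2)):
    rr=np.arange(.036,.045,.0002); Q=np.array([proj(d,[X[0]+r*np.cos(a),X[1]+r*np.sin(a),.095]) for r in rr],np.float32)
    v=cv2.remap(L,Q[:,:1].copy(),Q[:,1:].copy(),1).ravel(); g=np.gradient(v); k=np.nonzero(g>.35*g.max())[0][-1]
    P.append(X+rr[k]*np.array([np.cos(a),np.sin(a)]))
P=np.array(P)
for r in (.0385,.0395,.04):
    q=least_squares(lambda c:np.hypot(*(P-c).T)-r,X,loss='cauchy',f_scale=.0005); print(r,q.x.round(4),np.sqrt(2*q.cost/len(P)).round(5))
```

```text
[ 0.4669 -0.076   0.2089]
rim 0.1606821063791528 [ 0.4693 -0.0761  0.1607] [array([ 0.4687, -0.043 ,  0.1607]), array([ 0.4729, -0.1089,  0.1607]), array([ 0.5007, -0.0739,  0.1607]), array([ 0.4326, -0.0783,  0.1607])]
(array([ 0.4663, -0.076 ,  0.0337]), 110, np.float64(6e-05))
[ 0.5069 -0.0745  0.095 ]
[ 0.4721 -0.0389  0.095 ]
[ 0.4769 -0.1148  0.095 ]
0.0385 [ 0.4696 -0.0775] 0.00025
0.0395 [ 0.4685 -0.0775] 0.00016
0.04 [ 0.4679 -0.0775] 0.00014
```

Request:
jog_arm:
  steps: "1 -2 -3 0 1;0 0 -6 0 1;0 0 -6 0 1;0 0 -3 0 1;0 0 0 0 1"

```text
clock: 9.9
eef_pos: [0.4676, -0.0781, 0.1903]
orientation: [0.999, 0.032, -0.0, -0.0]
contact_force: [0.2, 0.4, -1.0]
width: 0.0669
```

Run:
```python
from h import *
from scipy.optimize import least_squares
d=img('wrist'); save(d,'w4.png'); s=robot.read_state(); print(s['eef_pos'].round(4),s['clock'],s['contact_force'])
z=.042+s['eef_pos'][2]-.0902
print(edges(d,s['eef_pos'],.0345,z,1,w=4))
L=cv2.GaussianBlur(cv2.cvtColor(d['color'],cv2.COLOR_RGB2GRAY),(0,0),.8).astype(np.float32)
X=np.array([.468,-.078])
for A in (50,70):
    P=[]
    for a in np.radians(np.arange(-A,A,2)):
        rr=np.arange(.036,.045,.0002); Q=np.array([proj(d,[X[0]+r*np.cos(a),X[1]+r*np.sin(a),.095]) for r in rr],np.float32)
        v=cv2.remap(L,Q[:,:1].copy(),Q[:,1:].copy(),1).ravel(); g=np.gradient(v); k=np.nonzero(g>.35*g.max())[0][-1]
        P.append(X+rr[k]*np.array([np.cos(a),np.sin(a)]))
    P=np.array(P)
    q=least_squares(lambda c:np.hypot(*(P-c).T)-.0395,X,loss='cauchy',f_scale=.0005); print(q.x.round(4),np.sqrt(2*q.cost/len(P)).round(5))
cv2.imwrite('pics/w4c.png',cv2.resize(d['color'][150:470,180:460],None,fx=1.7,fy=1.7)[:,:,::-1])
```

```text
[ 0.4678 -0.0781  0.1906] 9.95 [-0.04804116 -0.13833381 -0.94771275]
(array([ 0.4673, -0.0781,  0.0337]), 110, np.float64(0.00024))
[ 0.4684 -0.0774] 0.00013
[ 0.4685 -0.0774] 0.00021
```

View pics/w4c.png

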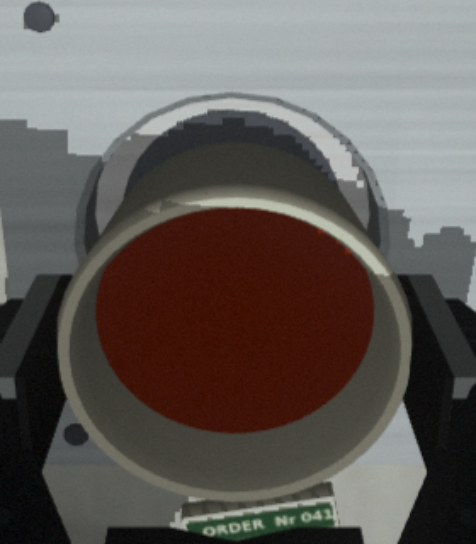

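The rim is centred over the seat within about 1 mm in the wrist image, with the seat arc visible beyond it. Lowering slowly.

Request:
jog_arm:
  steps: "0 0 -2 0 1;0 0 -2 0 1;0 0 -2 0 1;0 0 -2 0 1;0 0 -1 0 1"

```text
clock: 10.45
eef_pos: [0.4678, -0.0781, 0.1816]
orientation: [0.999, 0.032, -0.0, -0.0]
contact_force: [-0.6, 0.1, -0.8]
width: 0.0667
```

Request:
jog_arm:
  steps: "0 0 -1 0 1;0 0 -1 0 1;0 0 -1 0 1;0 0 -1 0 1;0 0 -1 0 1"

```text
clock: 10.95
eef_pos: [0.4679, -0.0781, 0.1768]
orientation: [0.999, 0.032, 0.0, -0.0]
contact_force: [-0.6, 0.2, -1.0]
width: 0.0667
```

Request:
jog_arm:
  steps: "0 0 -2 0 1;0 0 -2 0 1;0 0 -2 0 1;0 0 -1 0 1;0 0 -0.5 0 1"

```text
clock: 11.45
eef_pos: [0.4678, -0.0781, 0.1692]
orientation: [0.999, 0.032, -0.0, -0.0]
contact_force: [-0.1, -0.1, -0.6]
width: 0.0668
```

Request:
jog_arm:
  steps: "0 0 -0.5 0 1;0 0 -0.5 0 1;0 0 -0.5 0 1;0 0 -0.5 0 1;0 0 0 0 1"

```text
clock: 11.95
eef_pos: [0.4678, -0.0781, 0.1673]
orientation: [0.999, 0.032, -0.0, -0.0]
contact_force: [0.3, 0.2, -0.4]
width: 0.0669
```

Request:
jog_arm:
  steps: "0 0 -0.4 0 1;0 0 -0.4 0 1;0 0 0 0 1"

```text
clock: 12.25
eef_pos: [0.4677, -0.0781, 0.1671]
orientation: [1.0, 0.032, 0.0, -0.0]
contact_force: [-4.0, 1.2, 17.3]
width: 0.0667
```

Request:
jog_arm:
  steps: "0 0 -0.3 0 1;0 0 -0.3 0 1;0 0 0 0 1"

```text
clock: 12.55
eef_pos: [0.4677, -0.0781, 0.167]
orientation: [0.999, 0.032, 0.0, -0.0]
contact_force: [-6.9, 1.9, 31.2]
width: 0.0666
```

Request:
jog_arm:
  steps: "0 0 0.8 0 1;0 0 0 0 -0.55;0 0 0 0 -0.62;0 0 0 0 -0.68;0 0 0 0 -0.74"
  newtons: 20

```text
clock: 13.05
eef_pos: [0.4679, -0.0781, 0.1667]
orientation: [0.999, 0.032, 0.0, -0.0]
contact_force: [0.3, -0.3, 0.2]
width: 0.0747
```

Request:
jog_arm:
  steps: "0 0 0 0 -0.82;0 0 0 0 -0.9;0 0 0 0 -1;0 0 0 0 -1"

```text
clock: 13.45
eef_pos: [0.4679, -0.0781, 0.1668]
orientation: [0.999, 0.032, 0.0, -0.0]
contact_force: [-0.4, -1.3, 0.7]
width: 0.0851
```

Request:
jog_arm:
  steps: "0 0 10 0 -1;0 0 20 0 -1;0 0 25 0 -1;0 0 25 0 -1;0 0 20 0 -0.5"

```text
clock: 13.95
eef_pos: [0.4678, -0.0781, 0.2688]
orientation: [1.0, 0.032, 0.001, 0.0]
contact_force: [0.3, -0.1, -0.4]
width: 0.0732
```

Request:
jog_arm:
  steps: "2 -30 0 0 0;3 -40 0 0 0;3 -45 0 0 0;3 -45 0 0 0;3 -40 0 0 0"

```text
clock: 14.45
eef_pos: [0.4814, -0.2804, 0.2677]
orientation: [1.0, 0.031, 0.0, 0.0]
contact_force: [0.4, 0.4, 0.5]
width: 0.0428
```

Request:
jog_arm:
  steps: "1 -30 0 0 0.06;0 -6 0 0 0.06;0 0 0 0 0.06;0 0 0 0 0.06;0 0 0 0 0.06"

```text
clock: 14.95
eef_pos: [0.4832, -0.3128, 0.2671]
orientation: [0.999, 0.032, 0.0, -0.0]
contact_force: [0.2, -0.1, 0.6]
width: 0.0399
```

Run:
```python
from h import *
s=robot.read_state(); print({k:np.round(s[k],4) for k in ('clock','eef_pos','orientation','joint_positions','contact_force','torque','width')})
d=img('wrist'); save(d,'w5.png'); t=img('top')
a=cv2.resize(t['color'][190:310,230:440],None,fx=2.5,fy=2.5,interpolation=cv2.INTER_CUBIC); b=d['color'][0:480,60:580]
h=np.zeros((300+480,525,3),np.uint8); h[:300,:525]=a; h[300:,:520]=b; cv2.imwrite('pics/c5.png',cv2.resize(h,None,fx=.76,fy=.76)[:,:,::-1])
for n in ('wrist','top'):
    for q in ('guard','knob'):
        for m in robot.boxes_of(n,q)[:1]: print(n,q,round(m['p'],2),np.round(m['bbox'],1))
print('guard outer',edges(t,[.482,-.3135],.059,.111,1,w=5),'sauce',edges(t,[.467,-.079],.0345,.119,1,w=5))
```

```text
{'clock': np.float64(14.95), 'eef_pos': array([ 0.4832, -0.3128,  0.2671]), 'orientation': array([ 9.995e-01,  3.250e-02,  1.000e-04, -2.000e-04]), 'joint_positions': array([ 0.5082,  0.7521,  0.0221,  1.5341, -0.0206,  0.8558, -0.9681]), 'contact_force': array([ 0.1695, -0.1238,  0.5508]), 'torque': array([ 0.0185,  0.012 , -0.0456]), 'width': np.float64(0.0399)}
wrist guard 0.73 [210.1 138.4 421.  334.2]
wrist knob 0.69 [270.8 180.3 363.6 275.4]
top guard 0.55 [371.7 213.3 412.2 271.5]
top knob 0.64 [389.8 228.6 402.4 254.9]Traceback (most recent call last):
  File "<stdin>", line 9, in <module>
  File "h.py", line 34, in edges
    s=least_squares(lambda q:np.hypot(*(p-q[:2]).T)-q[2],[*X,r],loss='cauchy',f_scale=.0007)
    return func(*args, **kwargs)
    vector_fun = VectorFunction(
        fun_wrapped,
    ...<6 lines>...
        workers=workers
    )
    self._update_fun()
    ~~~~~~~~~~~~~~~~^^
    self.f = self.fun_wrapped(xp_copy(self.x))
             ~~~~~~~~~~~~~~~~^^^^^^^^^^^^^^^^^
    return np.atleast_1d(self.fun(x))
                         ~~~~~~~~^^^
    return self.f(x, *self.args, **self.kwargs)
           ~~~~~~^^^^^^^^^^^^^^^^^^^^^^^^^^^^^^
  File "h.py", line 34, in <lambda>
    s=least_squares(lambda q:np.hypot(*(p-q[:2]).T)-q[2],[*X,r],loss='cauchy',f_scale=.0007)
                                        ~^~~~~~
ValueError: operands could not be broadcast together with shapes (0,) (2,)
```

View pics/c5.png

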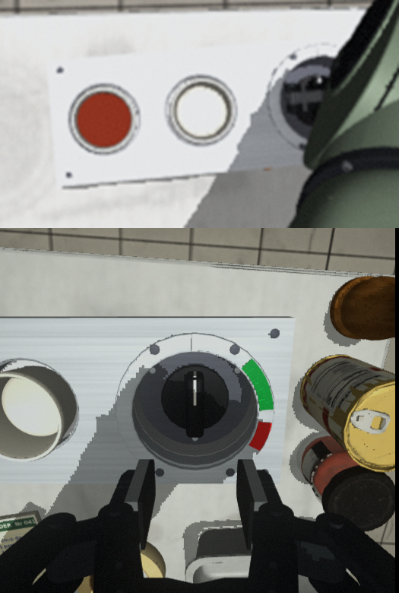

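The composite shows the sauce ramekin seated concentrically in the top view. In the wrist view the knob's bar lies at column 195, the ring opening spans columns 132–258, and the fingers sit symmetrically about the bar.

Run:
```python
from h import *
d=img('wrist'); s=robot.read_state(); print(s['eef_pos'].round(4))
print('skirt bbox',onz(d,317.2,227.8,.073).round(4))
for z,r in ((.111,.046),(.109,.046)): 
    try: print('guard in',edges(d,[.4825,-.313],r,z,-1,w=5))
    except Exception as e: print('x')
# white pointer line
g=d['color'].astype(int); 
b=g[170:300,280:355]; L=b.min(2); m=(L>L.mean()+0)&(L>120)
n,l,st,c=cv2.connectedComponentsWithStats((b.min(2)>110).astype(np.uint8))
for i in range(1,n):
    if st[i,4]>15:
        x,y,w,h,a=st[i]; ys,xs=np.nonzero(l==i); 
        p0=onz(d,280+xs[ys==ys.min()].mean(),170+ys.min(),.099); p1=onz(d,280+xs[ys==ys.max()].mean(),170+ys.max(),.099)
        print('line',st[i],p0.round(4),p1.round(4),np.degrees(np.arctan2(p0[1]-p1[1],p0[0]-p1[0])))
c=cv2.resize(d['color'][130:350,200:430],None,fx=2.5,fy=2.5,interpolation=cv2.INTER_CUBIC); cv2.imwrite('pics/k.png',np.clip(c.astype(float)*1.6,0,255).astype(np.uint8)[:,:,::-1])
```

```text
[ 0.4829 -0.3139  0.2668]
skirt bbox [ 0.4818 -0.3139  0.073 ]
guard in (array([ 0.4839, -0.3119,  0.0461]), 120, np.float64(0.00015))
guard in (array([ 0.4832, -0.3119,  0.0465]), 120, np.float64(7e-05))
line [ 33  29   4  34 115] [ 0.507  -0.3104  0.099 ] [ 0.4873 -0.3117  0.099 ] 3.5524018588451214
```

View pics/k.png

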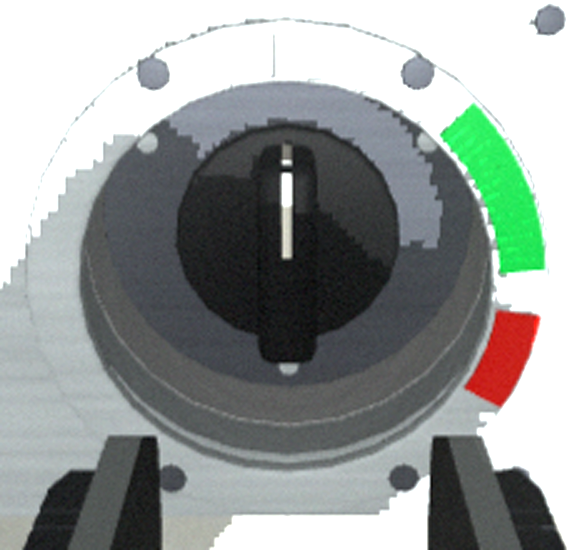

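The knob sits at crop (287,240), with the pointer straight along warmer +x. Green is at the upper right and red below it. I'm descending with the fingers at 40 mm.

Request:
jog_arm:
  steps: "0 1 -25 0 0.06;0 0 -30 0 0.06;0 0 -25 0 0.06;0 0 -15 0 0.06;0 0 -8 0 0.06"

```text
clock: 15.8
eef_pos: [0.4826, -0.3129, 0.1625]
orientation: [0.999, 0.032, -0.001, -0.0]
contact_force: [-0.1, -0.1, 0.7]
width: 0.0404
```

Request:
jog_arm:
  steps: "0 0 -7 0 0.06;0 0 -3 0 0.2;0 0 0 0 0.4;0 0 0 0 0.55;0 0 0 0 0.55"

```text
clock: 16.3
eef_pos: [0.483, -0.3132, 0.1543]
orientation: [0.999, 0.032, 0.0, 0.0]
contact_force: [-0.5, 0.2, -0.6]
width: 0.0191
```

Run:
```python
from h import *
s=robot.read_state(); print({k:np.round(s[k],4) for k in ('clock','eef_pos','orientation','joint_positions','contact_force','torque','width')})
d=img('wrist'); save(d,'w6.png')
```

```text
{'clock': np.float64(16.3), 'eef_pos': array([ 0.483 , -0.3132,  0.1543]), 'orientation': array([9.995e-01, 3.160e-02, 3.000e-04, 2.000e-04]), 'joint_positions': array([ 0.5128,  0.9141,  0.0138,  1.6348, -0.0197,  0.5921, -0.9699]), 'contact_force': array([-0.5156,  0.1893, -0.5921]), 'torque': array([0.0323, 0.0015, 0.0121]), 'width': np.float64(0.0191)}
```

View pics/w6.png

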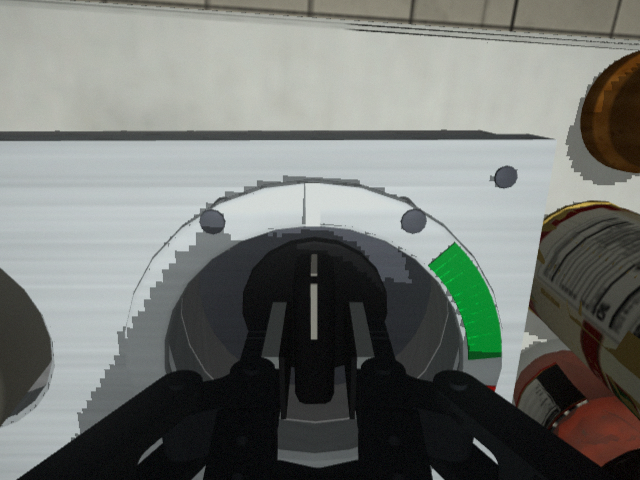

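The bar stands between the pads (bar at column 314, gap about 287–342) with no contact. Now I narrow slightly and press gently.

Request:
jog_arm:
  steps: "0 0 -2 0 0.6;0 0 -2 0 0.6;0 0 -2 0 0.6;0 0 -1 0 0.6;0 0 0 0 0.6"

```text
clock: 16.85
eef_pos: [0.4828, -0.3131, 0.1466]
orientation: [0.999, 0.032, -0.0, -0.0]
contact_force: [0.2, 0.1, 0.4]
width: 0.0168
```

Request:
jog_arm:
  steps: "0 0 -1 0 0.6;0 0 -1 0 0.6;0 0 -0.5 0 0.6;0 0 0 0 0.6"

```text
clock: 17.25
eef_pos: [0.4829, -0.3131, 0.1444]
orientation: [0.999, 0.032, 0.0, 0.0]
contact_force: [-0.6, 1.0, 5.4]
width: 0.017
```

Request:
jog_arm:
  steps: "0 0 -1 0 0.6;0 0 -1 0 0.6;0 0 -1 0 0.6;0 0 -1 0 0.6;0 0 0 0 0.6"

```text
clock: 17.75
eef_pos: [0.4829, -0.3132, 0.1406]
orientation: [0.999, 0.032, 0.0, 0.0]
contact_force: [-2.2, 1.6, 11.1]
width: 0.0173
```

Request:
jog_arm:
  steps: "0 0 -1 0 0.6;0 0 -1 0 0.6;0 0 0 0 0.6;0 0 0 0 0.6"

```text
clock: 18.15
eef_pos: [0.4829, -0.3132, 0.1388]
orientation: [0.999, 0.032, 0.0, 0.0]
contact_force: [-1.8, 2.4, 14.1]
width: 0.0175
```

Request:
jog_arm:
  steps: "0 0 -0.8 0 0.6;0 0 0 -2 0.6;0 0 0 -2 0.6;0 0 0 -2 0.6;0 0 0 0 0.6"

```text
clock: 18.65
eef_pos: [0.4828, -0.313, 0.138]
orientation: [1.0, -0.021, 0.0, 0.0]
contact_force: [-3.8, 2.5, 15.3]
width: 0.0171
```

```bash
cat > st.py <<'E'
from h import *
s=robot.read_state(); o=s['orientation']; print({k:np.round(s[k],3) for k in ('clock','eef_pos','contact_force','torque','width')},'yaw',np.degrees(2*np.arctan2(o[1],o[0])).round(2))
E
python3 st.py
```

```text
{'clock': np.float64(18.65), 'eef_pos': array([ 0.483, -0.313,  0.138]), 'contact_force': array([-3.793,  2.458, 15.274]), 'torque': array([0.59 , 0.774, 0.011]), 'width': np.float64(0.017)} yaw -2.45
```

Request:
jog_arm:
  steps: "0 0 0 -2 0.6;0 0 0 -2 0.6;0 0 0 0 0.6"

```text
clock: 18.95
eef_pos: [0.4828, -0.313, 0.138]
orientation: [0.998, -0.056, 0.0, -0.0]
contact_force: [-4.2, 2.8, 14.5]
width: 0.0171
```

```bash
python3 st.py
```

```text
{'clock': np.float64(18.95), 'eef_pos': array([ 0.483, -0.313,  0.138]), 'contact_force': array([-4.231,  2.795, 14.483]), 'torque': array([0.685, 0.842, 0.04 ]), 'width': np.float64(0.017)} yaw -6.45
```

Request:
jog_arm:
  steps: "0 0 0 -2 0.6;0 0 0 -2 0.6;0 0 0 -2 0.6;0 0 0 0 0.6"

```text
clock: 19.35
eef_pos: [0.4827, -0.3128, 0.138]
orientation: [0.994, -0.108, -0.0, -0.0]
contact_force: [-3.8, 4.1, 15.0]
width: 0.0172
```

```bash
python3 st.py
```

```text
{'clock': np.float64(19.35), 'eef_pos': array([ 0.483, -0.313,  0.138]), 'contact_force': array([-3.759,  4.133, 15.046]), 'torque': array([ 0.855,  0.971, -0.03 ]), 'width': np.float64(0.017)} yaw -12.44
```

Request:
jog_arm:
  steps: "0 0 0 -2 0.6;0 0 0 -2 0.6;0 0 0 0 0.6"

```text
clock: 19.65
eef_pos: [0.4827, -0.3128, 0.138]
orientation: [0.99, -0.143, -0.0, -0.0]
contact_force: [-5.1, 5.1, 15.0]
width: 0.0174
```

```bash
python3 st.py
python3 - <<'E'
from h import *
d=img('wrist'); cv2.imwrite('pics/k7.png',cv2.resize(d['color'][160:480,130:510],None,fx=1.8,fy=1.8)[:,:,::-1])
E
```

```text
{'clock': np.float64(19.65), 'eef_pos': array([ 0.483, -0.313,  0.138]), 'contact_force': array([-5.116,  5.061, 14.999]), 'torque': array([0.955, 1.011, 0.028]), 'width': np.float64(0.017)} yaw -16.44
```

View pics/k7.png

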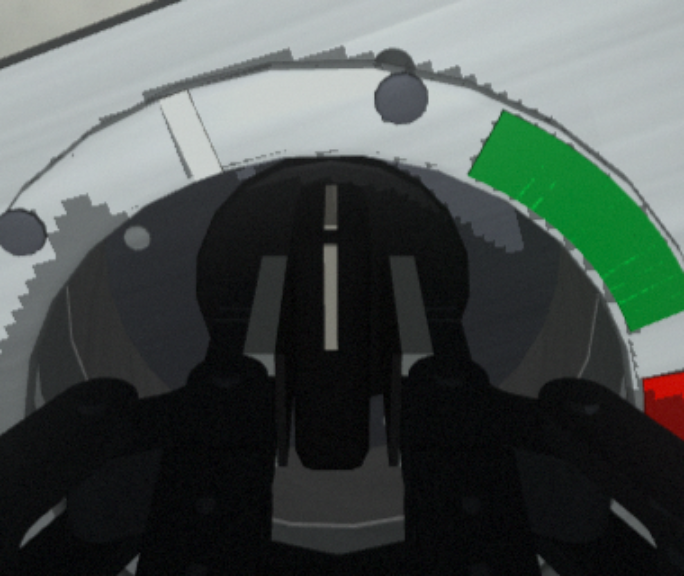

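The knob has turned with the hand: the pointer is still centred between the pads and the off mark is about 20° behind. I'll lift the tips clear of the skirt so nothing holds the knob down, then go on with loose fingers.

Request:
jog_arm:
  steps: "0 0 2 0 0.6;0 0 3 0 0.6;0 0 3 0 0.6;0 0 2 0 0.61;0 0 0 0 0.61"

```text
clock: 20.2
eef_pos: [0.4829, -0.313, 0.1477]
orientation: [0.99, -0.142, 0.0, -0.0]
contact_force: [-0.0, 0.5, 1.5]
width: 0.0167
```

```bash
cat >> st.py <<'E'
d=img('wrist')
b=d['color'][230:370,285:345].min(2); n,l,t,c=cv2.connectedComponentsWithStats((b>90).astype(np.uint8))
f=max(range(1,n),key=lambda i:t[i,4]) if n>1 else 0
if f: x,y,w,h,a=t[f]; ys,xs=np.nonzero(l==f); p=np.polyfit(ys,xs,1); print('line',285+x,230+y,w,h,a,'tilt',np.degrees(np.arctan(p[0])).round(2))
E
python3 st.py
```

```text
{'clock': np.float64(20.2), 'eef_pos': array([ 0.483, -0.313,  0.148]), 'contact_force': array([-0.021,  0.55 ,  1.532]), 'torque': array([ 0.232, -0.015, -0.006]), 'width': np.float64(0.017)} yaw -16.37
line 285 230 60 9 387 tilt 25.01
```

```bash
sed -i 's/\[230:370,285:345\]/[262:370,290:345]/; s/285+x,230+y/290+x,262+y/' st.py; python3 st.py
```

```text
{'clock': np.float64(20.25), 'eef_pos': array([ 0.483, -0.313,  0.148]), 'contact_force': array([0.353, 0.669, 1.382]), 'torque': array([ 0.283, -0.112,  0.053]), 'width': np.float64(0.017)} yaw -16.37
line 310 287 7 55 364 tilt 0.56
```

Request:
jog_arm:
  steps: "0 0 0 -3 0.61;0 0 0 -3 0.61;0 0 0 -3 0.61;0 0 0 -3 0.61;0 0 0 0 0.61"

```text
clock: 20.8
eef_pos: [0.4828, -0.312, 0.1473]
orientation: [0.969, -0.246, -0.001, -0.001]
contact_force: [-2.2, 7.9, 4.0]
width: 0.0167
```

```bash
python3 st.py
```

```text
{'clock': np.float64(20.8), 'eef_pos': array([ 0.483, -0.312,  0.147]), 'contact_force': array([-2.197,  7.93 ,  4.045]), 'torque': array([1.637, 0.214, 0.107]), 'width': np.float64(0.017)} yaw -28.44
line 304 287 14 55 349 tilt 8.31
```

Request:
jog_arm:
  steps: "0 0 0 -3 0.61;0 0 0 -3 0.61;0 0 0 -3 0.61;0 0 0 0 0.61"

```text
clock: 21.25
eef_pos: [0.483, -0.3119, 0.1472]
orientation: [0.947, -0.321, -0.001, -0.001]
contact_force: [-0.5, 7.2, 4.3]
width: 0.0165
```

```bash
python3 st.py
```

```text
{'clock': np.float64(21.25), 'eef_pos': array([ 0.483, -0.312,  0.147]), 'contact_force': array([-0.528,  7.25 ,  4.319]), 'torque': array([ 1.754, -0.03 ,  0.135]), 'width': np.float64(0.016)} yaw -37.43
line 304 288 14 55 346 tilt 8.55
```

Request:
jog_arm:
  steps: "0 0.5 0 0 0.61;0 0.5 0 -2 0.61;0 0 0 -1 0.61;0 0 0 0 0.61"

```text
clock: 21.7
eef_pos: [0.4829, -0.3115, 0.1473]
orientation: [0.938, -0.345, -0.0, -0.0]
contact_force: [0.7, 4.4, 3.2]
width: 0.0166
```

```bash
python3 st.py
```

```text
{'clock': np.float64(21.7), 'eef_pos': array([ 0.483, -0.312,  0.147]), 'contact_force': array([0.743, 4.437, 3.219]), 'torque': array([ 1.256, -0.239,  0.051]), 'width': np.float64(0.017)} yaw -40.41
line 304 287 14 55 345 tilt 8.79
```

Request:
jog_arm:
  steps: "0 0 0 -1.5 0.61;0 0 0 -1.5 0.61;0 0 0 0 0.61"

```text
clock: 22.05
eef_pos: [0.483, -0.3115, 0.1474]
orientation: [0.929, -0.37, -0.0, -0.0]
contact_force: [0.4, 6.1, 3.4]
width: 0.0166
```

```bash
python3 st.py
```

```text
{'clock': np.float64(22.05), 'eef_pos': array([ 0.483, -0.312,  0.147]), 'contact_force': array([0.418, 6.148, 3.417]), 'torque': array([ 1.226, -0.262,  0.101]), 'width': np.float64(0.017)} yaw -43.42
line 304 287 14 55 345 tilt 8.63
```

Request:
jog_arm:
  steps: "0 0.5 0 -2 0.61;0 0.3 0 -2 0.61;0 0 0 -2 0.61;0 0 0 0 0.61"

```text
clock: 22.5
eef_pos: [0.483, -0.3114, 0.1474]
orientation: [0.908, -0.418, 0.0, 0.0]
contact_force: [2.6, 1.3, 0.5]
width: 0.0165
```

```bash
python3 st.py
```

```text
{'clock': np.float64(22.5), 'eef_pos': array([ 0.483, -0.311,  0.147]), 'contact_force': array([2.588, 1.324, 0.483]), 'torque': array([ 0.325, -0.635, -0.005]), 'width': np.float64(0.017)} yaw -49.47
line 305 295 13 56 367 tilt 7.19
```

Request:
jog_arm:
  steps: "0 0 0 -1 0.61;0 0 0 -1 0.61;0 0 0 0 0.61"

```text
clock: 22.85
eef_pos: [0.483, -0.3113, 0.1475]
orientation: [0.901, -0.434, 0.0, -0.0]
contact_force: [3.5, 1.0, 0.9]
width: 0.0168
```

```bash
python3 st.py
```

```text
{'clock': np.float64(22.85), 'eef_pos': array([ 0.483, -0.311,  0.147]), 'contact_force': array([3.517, 1.   , 0.934]), 'torque': array([ 0.269, -0.851,  0.002]), 'width': np.float64(0.017)} yaw -51.42
line 305 294 13 57 373 tilt 7.06
```

The pointer line has jumped in the picture (top row 287→295, longer) and the torque fell to about 0, so the knob seems to have sprung up. I'll check by projection and with a picture.

```bash
python3 - <<'E'
from h import *
d=img('wrist'); A=np.array([.483,-.3118])
for z in (.093,.096,.099):
  for ang in (42,46,50):
    th=np.radians(3.7-ang); u=np.array([np.cos(th),np.sin(th)])
    print(z,ang,[proj(d,[*(A+r*u),z]).round(1) for r in (.025,.005)])
cv2.imwrite('pics/k8.png',cv2.resize(d['color'][160:480,130:510],None,fx=1.8,fy=1.8)[:,:,::-1])
E
python3 st.py
```

```text
0.093 42 [array([299.1, 282.7]), array([313.5, 336.3])]
0.093 46 [array([304.5, 281.8]), array([314.5, 336.2])]
0.093 50 [array([309.9, 281.2]), array([315.6, 336.1])]
0.096 42 [array([298.7, 286.8]), array([313.4, 341.3])]
0.096 46 [array([304.2, 285.8]), array([314.5, 341.1])]
0.096 50 [array([309.8, 285.2]), array([315.5, 341. ])]
0.099 42 [array([298.3, 291. ]), array([313.3, 346.5])]
0.099 46 [array([303.9, 290.1]), array([314.4, 346.3])]
0.099 50 [array([309.6, 289.4]), array([315.5, 346.2])]
{'clock': np.float64(22.95), 'eef_pos': array([ 0.483, -0.311,  0.147]), 'contact_force': array([ 3.568,  1.661, -0.134]), 'torque': array([ 0.256, -0.886, -0.015]), 'width': np.float64(0.016)} yaw -51.36
line 305 294 13 57 371 tilt 6.97
```

View pics/k8.png

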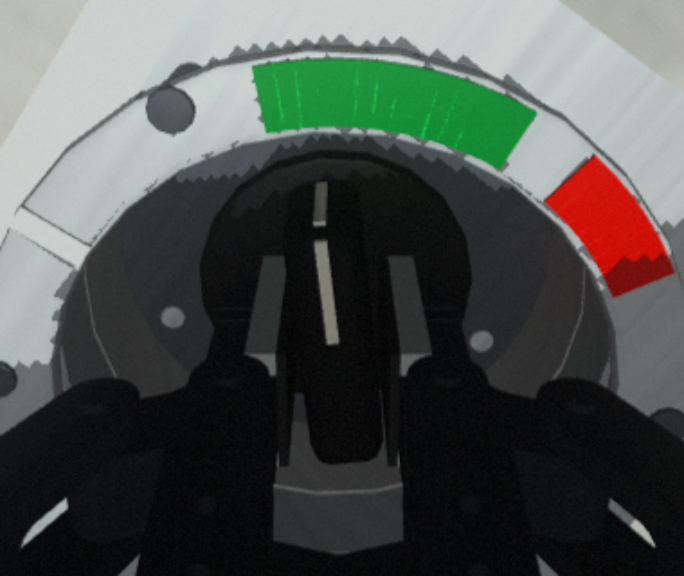

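Request:
jog_arm:
  steps: "0 0 0 -1 0.61;0 0 0 0 0.61"

```text
clock: 23.2
eef_pos: [0.4829, -0.3112, 0.1475]
orientation: [0.897, -0.442, 0.0, -0.0]
contact_force: [4.4, 1.0, 0.7]
width: 0.0164
```

```bash
python3 st.py
```

```text
{'clock': np.float64(23.2), 'eef_pos': array([ 0.483, -0.311,  0.147]), 'contact_force': array([4.44 , 1.013, 0.726]), 'torque': array([ 0.347, -0.993,  0.032]), 'width': np.float64(0.016)} yaw -52.43
line 304 294 14 57 373 tilt 7.96
```

Turning the hand another 1° left the knob standing (tilt up 1°), so it's locked. I'll centre the fingers, open them a little, and withdraw.

Request:
jog_arm:
  steps: "0 0 0 4 0.55;0 0 0 3 0.4;0 0 0 0 0.3;0 0 5 0 0.2;0 0 15 0 0.15"

```text
clock: 23.75
eef_pos: [0.4823, -0.3112, 0.1671]
orientation: [0.922, -0.387, -0.001, -0.0]
contact_force: [0.3, 0.2, 0.5]
width: 0.036
```

Request:
jog_arm:
  steps: "0 0 25 0 0.1;0 0 30 0 0.1;0 0 30 0 0.1;0 0 12 0 0.1;0 0 0 0 0.1"

```text
clock: 24.25
eef_pos: [0.483, -0.3115, 0.266]
orientation: [0.922, -0.386, 0.001, 0.0]
contact_force: [0.5, -0.2, -1.1]
width: 0.0384
```

```bash
python3 st.py
python3 - <<'E'
from h import *
d=img('wrist')
c=cv2.resize(d['color'][100:350,180:450],None,fx=2.2,fy=2.2,interpolation=cv2.INTER_CUBIC); cv2.imwrite('pics/k9.png',np.clip(c.astype(float)*1.5,0,255).astype(np.uint8)[:,:,::-1])
b=d['color'][150:330,240:400].astype(int); m=((b.min(2)>90)&(b.max(2)-b.min(2)<40)).astype(np.uint8)
n,l,t,_=cv2.connectedComponentsWithStats(m)
for i in range(1,n):
    if 30<t[i,4]<600: 
        ys,xs=np.nonzero(l==i); P=np.c_[xs+240.,ys+150.]; v=P-P.mean(0); w=np.linalg.svd(v,full_matrices=False)[2][0]; q=v@w; e=[P[q.argmin()],P[q.argmax()]]
        X=[onz(d,*k,.099) for k in e]; print(t[i],X[0].round(4),X[1].round(4),np.degrees(np.arctan2(*(X[0]-X[1])[1::-1])).round(1),np.linalg.norm(X[0]-X[1]).round(4))
try: print('guard',edges(d,[.483,-.312],.046,.109,-1,w=5))
except Exception: pass
E
```

```text
{'clock': np.float64(24.25), 'eef_pos': array([ 0.483, -0.312,  0.266]), 'contact_force': array([ 0.486, -0.178, -1.124]), 'torque': array([0.003, 0.064, 0.008]), 'width': np.float64(0.038)} yaw -45.44
line 290 316 55 54 2745 tilt 0.68
[ 75  50   4  34 122] [ 0.5007 -0.3279  0.099 ] [ 0.4857 -0.3152  0.099 ] -40.4 0.0196
[14 85  8  7 39] [ 0.51  -0.287  0.099] [ 0.5067 -0.2894  0.099 ] 36.0 0.0041
[  0 124  24  44 360] [ 0.5008 -0.2642  0.099 ] [ 0.4817 -0.2425  0.099 ] -48.7 0.0289
guard (array([ 0.4832, -0.3116,  0.0466]), 120, np.float64(6e-05))
```

View pics/k9.png

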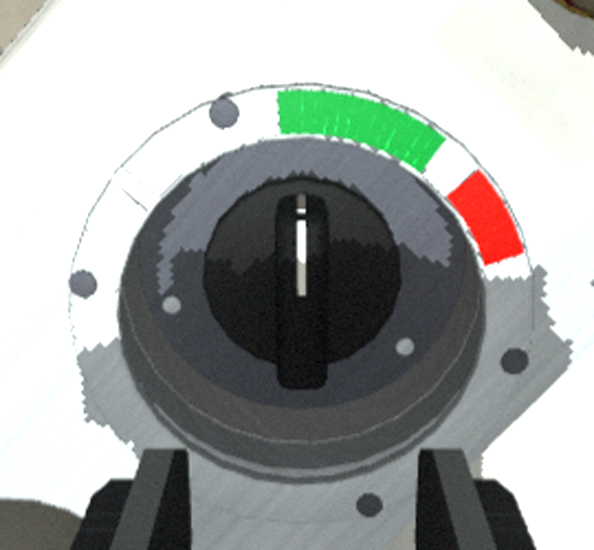

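The pointer now stands in the green sector, and its tip and inner end lie at the same radii from the guard centre as at rest (23.9 vs 23.8 mm, 4.4 vs 4.1 mm), which means the knob is fully up. One last check of the ramekin and the other things before handing in.

Run:
```python
from h import *
t=img('top')
print('seat',edges(t,[.4667,-.0796],.0395,.095,-1,w=3))
for z in (.119,.125): print('rim',z,edges(t,[.467,-.079],.0335,z,1,w=3))
print('mate',edges(t,[.474,-.184],.0335,.119,1,w=3))
for n in ('top','scene'):
    img(n)
    for q in ('ramekin_sauce','ramekin_spare','ramekin_mate','tin','jar','mill'):
        for b in robot.boxes_of(n,q)[:1]: print(n,q,round(b['p'],2),np.round(b['bbox']))
d=img('scene'); cv2.imwrite('pics/f.png',cv2.resize(d['color'][150:400,140:420],None,fx=2.2,fy=2.2,interpolation=cv2.INTER_CUBIC)[:,:,::-1])
```

```text
seat (array([ 0.467 , -0.0792,  0.0393]), 120, np.float64(0.00045))Traceback (most recent call last):
  File "<stdin>", line 4, in <module>
  File "h.py", line 34, in edges
    s=least_squares(lambda q:np.hypot(*(p-q[:2]).T)-q[2],[*X,r],loss='cauchy',f_scale=.0007)
    return func(*args, **kwargs)
    vector_fun = VectorFunction(
        fun_wrapped,
    ...<6 lines>...
        workers=workers
    )
    self._update_fun()
    ~~~~~~~~~~~~~~~~^^
    self.f = self.fun_wrapped(xp_copy(self.x))
             ~~~~~~~~~~~~~~~~^^^^^^^^^^^^^^^^^
    return np.atleast_1d(self.fun(x))
                         ~~~~~~~~^^^
    return self.f(x, *self.args, **self.kwargs)
           ~~~~~~^^^^^^^^^^^^^^^^^^^^^^^^^^^^^^
  File "h.py", line 34, in <lambda>
    s=least_squares(lambda q:np.hypot(*(p-q[:2]).T)-q[2],[*X,r],loss='cauchy',f_scale=.0007)
                                        ~^~~~~~
ValueError: operands could not be broadcast together with shapes (0,) (2,)
```

Run:
```python
from h import *
for n in ('top','scene'):
    d=img(n)
    for q in ('ramekin_sauce','ramekin_spare','ramekin_mate','tin','jar','mill'):
        for b in robot.boxes_of(n,q)[:1]: print(n,q,round(b['p'],2),np.round(b['bbox']))
cv2.imwrite('pics/f.png',cv2.resize(d['color'][150:400,140:460],None,fx=2.2,fy=2.2,interpolation=cv2.INTER_CUBIC)[:,:,::-1])
```

```text
top ramekin_sauce 0.75 [268. 236. 303. 272.]
top ramekin_spare 0.57 [178. 199. 212. 236.]
top ramekin_mate 0.94 [319. 231. 358. 267.]
top jar 0.43 [372. 215. 408. 258.]
top mill 0.45 [483. 182. 492. 196.]
scene ramekin_sauce 0.71 [263. 253. 305. 292.]
scene ramekin_spare 0.96 [152. 320. 194. 362.]
scene ramekin_mate 0.94 [302. 216. 339. 250.]
scene tin 0.66 [379. 145. 421. 207.]
scene jar 0.84 [415. 177. 431. 222.]
scene mill 0.63 [328. 175. 388. 220.]
```

View pics/f.png

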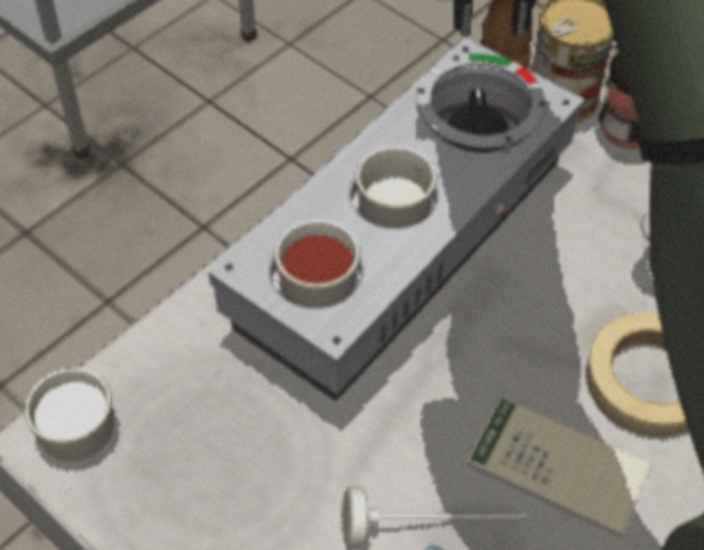

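The sauce ramekin at (317,262) sits level and as deep as the mate at (396,186). The spare, tin and jar stand where they were. Handing in.

```bash
python3 -c "
from plant import robot
print(robot.close_job(), robot.read_state()['clock'])"
```

```text
the job is handed in; nothing more can be done
the job is handed in; nothing more can be done
```

The sauce ramekin is in the empty seat and the knob is up in its hold notch. I handed the job in at about 24.5 s of the 72 s allowed.

- **Ramekin:** It touched the seat floor at the expected height, with up to 31 N on the tool. In the last scene picture it looks level and unspilled, and it sits as deep as the mate.
- **Knob:** I pushed it in with about 15 N on the skirt, turned it about 20° while pressed, then lifted the tips clear and went on with loose fingers. It sprang up between about 38° and 46°.
    - **Locked:** One more degree of hand turn did not move it. Turning torque stayed under about 0.14 N m in every reading.
    - **Fully up:** After withdrawing, the pointer line matched its rest geometry within about 0.3 mm, so I take it as fully up.

Checks that failed or disagreed:
- **Hold angle:** The last image gave about 44° (rough, ±2°), and an earlier projection gave 46–47°. The stated notch range starts at 46°, so it sits at the low end. In the picture the pointer stands in the green sector.
- **Seated rim fit:** The numerical circle fit of the seated rim failed, so level and depth rest on the pictures and the contact height.
- **Things left in place:** The final network hits for the mill (both views) and for the jar in the top view were wrong or only partial, because the arm hid them. In the scene view the spare, mate and tin were within a few pixels of where they started, and so was the visible part of the jar. The mill I could not confirm, but nothing went near it.
- **Sideways force:** About 8 N of side load built up while turning because I was roughly 1 mm off the knob's axis. I corrected it before the notch.

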